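# Change the lab bench over to the standby feed through centre off

## Robot

A 6-joint arm with a two-finger parallel gripper is mounted at the origin on the work surface. World frame = base frame: x ahead of the robot, y to its left, z up, the work surface at z = 0. Lengths are in m, angles in rad, forces in N, time in s.
With the tool pointing down it reaches from about 0.35 to 0.8 m from the base axis. Payload 7.3 kg.
Tool frame: the origin (TCP) lies between the finger pads; the fingertips stand 25 mm ahead of it and the grasp point (between the pads) lies 6 mm ahead of it (r.tip_extent is the distance from the TCP to the fingertips, in m); z points along the fingers, y is the line along which they close (so a half turn about z gives the same grasp; the last joint's range is limited). The gripper opens to 85 mm and grips with 20 to 120 N. Pads are 22 mm wide; open, the fingers measure 114 mm over their backs; the gripper's body (76 mm by 85 mm) begins 54 mm behind the grasp point. The pads swing forward as they close: fully open they stand 13 mm farther back than shut.
Start: joints at [1.183, 0.342, 1.524, -0, 1.275, -0.146], TCP at [0.126, 0.51, 0.256] pointing down, gripper open.
Joint ranges: [-2.53, 2.53], [-0.77, 2.02], [0.04, 2.7], [-1, 4.14], [0.28, 2.66], [-3.11, 3.11]. Speed limits (rad/s): [2.57, 2.57, 3.14, 3.14, 3.14, 3.14].

## Interface

Orientations are given as a unit quaternion [x, y, z, w].
In Python, from workcell import r, command_gripper, optics gives the robot as it stands. The module is installed in compiled form; this text tells all that it offers. Calls block until the motion is done:
- r.reach(position, orientation): joint-space move of the TCP to a pose.
- r.move_straight(position, orientation=None, speed=0.15, max_force=None): straight line of the TCP; orientation=None keeps the orientation; speed is the mean speed in m/s. With max_force (N) it stops when the force on the tool has changed by that much, and returns True; else False.
- r.movej(angles): joint-space move.
- command_gripper(opening, force=None): finger opening in m; force is the grip in N (None keeps the last); returns when the fingers have stopped.
- r.hold(seconds).
- r.solve_ik(position, orientation): joint angles nearest the present ones, or None.
- r.read_state(): the state.
- optics.get_image(name): name is "scene" or "top" or "wrist"; returns (picture, depth): 420x560x3 uint8, red, green, blue; 420x560 float32, m along the optical axis (not along the pixel's ray), 0 where there is no reading.
- optics.camera_model(name): a dict with "K" (3x3 intrinsics, pixels), "R" (3x3) and "t" (3): a world point X has camera coordinates R X + t; the wrist camera has in their place "tool_from_camera" (4x4, takes a point from camera to tool coordinates, whose origin is the TCP and whose axes are the flange's). Camera axes: x right, y down, z forward; pixel columns grow to the right and rows downward; lengths in m; the calibration is good to about 2 mm. A picture is of the moment at which its call begins: read the wrist's pose just before it. camera_model takes no time and is no camera call.
A pose or a line that the arm cannot do raises r.PlanningError and nothing moves.
- r.finish_job(): hands the job in; it is judged then, once.
The state is a dict: "time_s": time; "joint_positions": joint angles; "dq": joint speeds; "tau": joint torques, N m; "eef_pos": TCP position; "eef_rot": TCP orientation; "contact_force": force on the tool from outside, world axes, zero at the start; "torque": the same for the moment, N m; "grip_width": finger opening in m; "grip_force": force on a finger pad.
Only numpy, scipy, OpenCV 4.12 (cv2) and the standard library are available. Lean on these libraries where they do the work, as an engineer would, in place of code of your own. Each camera call takes 0.05 s, during which the arm holds its last target. There are 200 camera calls.

## Task

The red handle on the sloping console points left (blue mark), so the bench is on its normal feed; change it over to the standby feed. Push the handle in, turn it to centre off and let it spring up into the off notch, leave it up there for a good two seconds while the bench runs down, then push it in again and turn it fully right (orange mark), where it must spring up once more. Let go of it, and leave the tip box, the jar and the tube rack where they stand.

Things in the scene. Friction and masses are not known exactly. Their poses are not given: they have to be found in the camera images.
- console: grey sloping desk console with blue end cheeks, fixed to the bench, 235 mm deep (x), 202 mm wide (y), 55 mm high at its front edge and 135 mm at its back. Origin: on the bench under the middle of the switch; x points to the back of the console, y to the left of someone facing it, z up. Its top panel slopes up to the back at 20 degrees.
- switch_centre (a point): the point where the axis of the switch meets the top of its 104 mm square yellow plate, in the middle of the sloping panel. Axes: z square out of the panel (the axis of the handle), x up the slope (to the white centre-off mark), y to the left. A black collar of radius 38 mm stands 7 mm high around the axis.
- handle_grip (a point): centre of the red handle, on the switch axis, 36 mm above the yellow plate with the handle up and 30 mm fully in. The handle is a blade 16 mm thick and 67 mm long on a round skirt (radius 30 mm, its upper side 20 mm below this point); the blade ends 20 mm above this point. Axes: x along the blade to its pointed end with the white line, z out of the panel.
- changeover (a joint): handle angle in rad, growing clockwise seen from above the panel: -1.05 pointed end at the blue mark (left), 0 white mark, +1.05 orange mark (right); end stops at -1.13 and +1.13. It can spring up left of -0.95, right of +0.95 and at off. The off notch is worn out of true: its middle lies anywhere from -0.21 to +0.21, with 0.04 of play each way; it must be found by feel.
- handle (a joint): how far the handle is pushed in, m (0 up, 0.006 fully in). A spring lifts it: 5 N at the top, 11 N fully in. Up in a notch it is locked; pushed in over 5 mm it turns freely (under 0.3 N m). Let go between notches it stays 4.5 mm in, its pin riding under the index plate, and still turns. Over a notch it pushes up with 5 to 9 N and pops up, unless it is held in or squeezed hard.
- tip_box: closed blue pipette tip box, 122 x 84 x 66 mm, loose beside the console; origin under its centre. Leave it alone.
- jar: white capped sample jar, radius 26 mm, 72 mm high, loose in front of the console; origin under its centre. Leave it alone.
- tube_rack: orange rack of small tubes, 78 x 100 x 53 mm, loose beside the console; origin under its centre. Leave it alone.

How it is judged:
By the outcome, as a careful person would: the job done as asked, in the order asked, and still so for the second after the job is handed in, with the robot touching nothing.
It also fails if it takes over 72 s, if anything falls off the work surface, if the arm or the gripper's body presses on something with over 40 N, if the wrist force passes 120 N, or if a joint passes its speed limit or range.

## Working session

There is one attempt and no reset: what is moved stays moved. The work goes in short steps, each a Python script; the robot and the scene stay as the last script left them, time stands still between calls to the robot, and variables do not carry over. Pictures are saved under pics/ and viewed, at most 10 in all, crops included, and the job is handed in when it is done.

```bash
mkdir -p pics
cat > h.py <<'E'
import numpy as np, cv2
from scipy.spatial.transform import Rotation as Ro
from workcell import r, command_gripper, optics
def pts(name):
    s=r.read_state(); im,d=optics.get_image(name); m=optics.camera_model(name)
    K=np.array(m["K"]); v,u=np.mgrid[:d.shape[0],:d.shape[1]]
    P=np.dstack([(u-K[0,2])/K[0,0]*d,(v-K[1,2])/K[1,1]*d,d])
    if name=="wrist":
        T=np.array(m["tool_from_camera"]); P=P@T[:3,:3].T+T[:3,3]
        P=P@Ro.from_quat(s["eef_rot"]).as_matrix().T+np.array(s["eef_pos"])
    else: P=(P-np.array(m["t"]))@np.array(m["R"])
    P[d==0]=np.nan
    return im,d,P
E
python3 - <<'E'
from h import *
for n in("scene","top"):
    im,d,P=pts(n); np.savez(f"{n}.npz",im=im,d=d,P=P); cv2.imwrite(f"pics/{n}.png",im[:,:,::-1])
    hsv=cv2.cvtColor(im,cv2.COLOR_RGB2HSV);h,s,v=[hsv[:,:,i] for i in range(3)]
    for c,m in dict(red=((h<5)|(h>174))&(s>150)&(v>80),yellow=(h>22)&(h<34)&(s>120)&(v>90)).items():
        q=P[m]; print(n,c,m.sum(),np.nanmedian(q,0).round(3),np.nanpercentile(q,5,axis=0).round(3),np.nanpercentile(q,95,axis=0).round(3))
s=r.read_state();print(s["time_s"],s["eef_rot"],r.tip_extent)
E
```

```text
scene red 776 [ 0.551 -0.103  0.129] [ 0.526 -0.309  0.04 ] [ 0.572 -0.074  0.152]
scene yellow 515 [ 0.578 -0.121  0.109] [ 0.513 -0.169  0.085] [ 0.606 -0.05   0.118]
top red 846 [ 0.541 -0.102  0.115] [ 0.513 -0.362  0.002] [ 0.571 -0.072  0.153]
top yellow 1278 [ 0.553 -0.088  0.097] [ 0.505 -0.147  0.08 ] [ 0.599 -0.048  0.114]
0.1 [ 1.20589265e-01  9.92702252e-01 -6.60806464e-04 -1.76373236e-04] 0.025
```

View pics/scene.png

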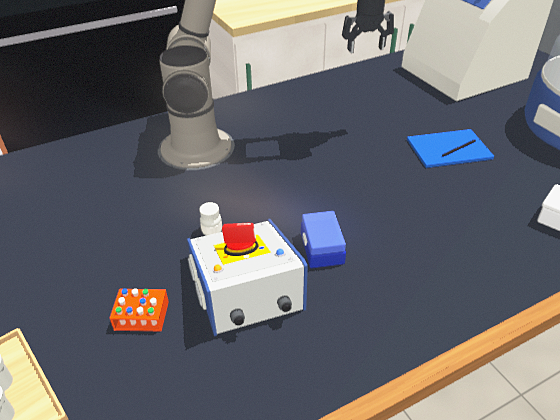

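View pics/top.png

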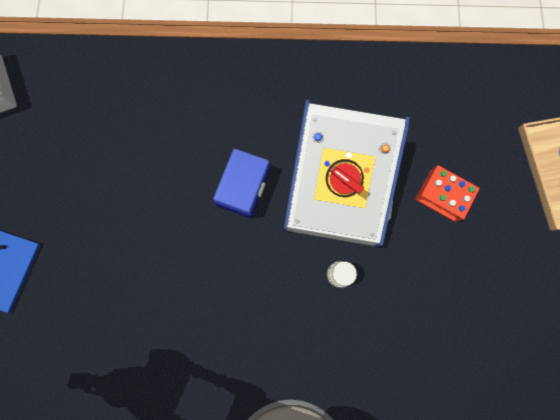

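The top view shows the yellow plate at about (345,178) with the white line end of the blade toward (333,170), pointing left. The jar is at (342,274), the tip box at (243,183) and the rack at (447,193). The scene view shows the same layout. Next I fit the switch frame.

```bash
cat >> h.py <<'E'
def fit(im,P,near,name):
    """switch frame (centre, R) from the yellow plate: plane by depth, square by minAreaRect cast on the plane"""
    hsv=cv2.cvtColor(im,cv2.COLOR_RGB2HSV);h,s,v=[hsv[:,:,i] for i in range(3)]
    dist=np.linalg.norm(P-near,axis=2)<0.09
    m=(h>22)&(h<34)&(s>120)&(v>90)&dist
    m=cv2.morphologyEx(m.astype(np.uint8),cv2.MORPH_OPEN,np.ones((2,2)))>0
    q=P[m]; c=np.median(q,0)
    for _ in range(3):
        w=q-q.mean(0); n=np.linalg.svd(w,full_matrices=False)[2][2]; n*=np.sign(n[2]); e=abs(w@n); q=q[e<max(.002,2*np.median(e))]
    c=q.mean(0); ex=np.array([1,0,0])-n*n[0]; ex/=np.linalg.norm(ex); ey=np.cross(n,ex)
    a=np.c_[(q-c)@ex,(q-c)@ey]
    (cx,cy),sz,ang=cv2.minAreaRect((a*1000).astype(np.float32))
    ang=(ang+45)%90-45; A=np.radians(ang)
    C=c+ex*cx/1000+ey*cy/1000
    X=ex*np.cos(A)+ey*np.sin(A); R=np.c_[X,np.cross(n,X),n]
    red=((h<6)|(h>172))&(s>130)&(v>60)&dist
    L=(P[red]-C)@R; b=L[(L[:,2]>.04)&(L[:,2]<.065)]
    w=b[:,:2]-b[:,:2].mean(0); d=np.linalg.svd(w,full_matrices=False)[2][0]
    d*=np.sign(d[0]) if abs(d[0])>.3 else 1
    print(name,"C",C.round(4),"size",np.round(sz,1),"tilt",np.degrees(np.arccos(n[2])).round(1),"yaw",np.degrees(np.arctan2(X[1],X[0])).round(1),
      "blade angle",np.arctan2(-d[1],d[0]).round(3),"top z p95",np.percentile(L[:,2],95).round(4),"blade mean",b.mean(0).round(4),len(b))
    return C,R
def tool(R,th,flip=0):
    """tool orientation with tool x along the blade at angle th (flip: against it)"""
    x=R@np.array([np.cos(th),-np.sin(th),0])*(-1 if flip else 1); z=-R[:,2]
    return Ro.from_matrix(np.c_[x,np.cross(z,x),z]).as_quat()
E
python3 - <<'E'
from h import *
near=np.array([.553,-.098,.1])
for n in("scene","top"):
    z=np.load(n+".npz"); C,R=fit(z["im"],z["P"],near,n)
for f in(0,1):
    for th in(-1.05,0,1.05):
        for hgt in(.036,.2):
            q=r.solve_ik(C+R[:,2]*hgt,tool(R,th,f)); print(f,th,hgt,None if q is None else np.round(q,2))
E
```

```text
Traceback (most recent call last):
  File "h.py", line 22, in fit
    w=q-q.mean(0); n=np.linalg.svd(w,full_matrices=False)[2][2]; n*=np.sign(n[2]); e=abs(w@n); q=q[e<max(.002,2*np.median(e))]
                     ~~~~~~~~~~~~~^^^^^^^^^^^^^^^^^^^^^^^
numpy.linalg.LinAlgError: SVD did not converge
```

```bash
sed -i 's/np.ones((2,2)))>0/np.ones((2,2)))>0; m\&=dist/' h.py
python3 - <<'E'
from h import *
near=np.array([.553,-.098,.1])
for n in("scene","top"):
    z=np.load(n+".npz"); C,R=fit(z["im"],z["P"],near,n)
for f in(0,1):
    for th in(-1.05,0,1.05):
        for hgt in(.036,.2):
            q=r.solve_ik(C+R[:,2]*hgt,tool(R,th,f)); print(f,th,hgt,None if q is None else np.round(q,2))
E
```

```text
scene C [ 0.5605 -0.0982  0.1014] size [103.   99.4] tilt 19.5 yaw -9.2 blade angle -1.111 top z p95 0.0555 blade mean [-0.0035 -0.003   0.0495] 256
top C [ 0.55   -0.0993  0.0968] size [102.1 102.3] tilt 20.2 yaw -8.8 blade angle -1.089 top z p95 0.057 blade mean [0.0016 0.0014 0.0553] 253
0 -1.05 0.036 [-0.36  0.39  1.92  0.15  0.49  0.2 ]
0 -1.05 0.2 [-0.39  0.08  1.83  0.1   0.89  0.24]
0 0 0.036 [-0.36  0.39  1.92  0.15  0.49  1.25]
0 0 0.2 [-0.39  0.08  1.83  0.1   0.89  1.29]
0 1.05 0.036 [-0.36  0.39  1.92  0.15  0.49  2.3 ]
0 1.05 0.2 [-0.39  0.08  1.83  0.1   0.89  2.34]
1 -1.05 0.036 [-0.36  0.39  1.92  0.15  0.49 -2.94]
1 -1.05 0.2 [-0.39  0.08  1.83  0.1   0.89 -2.91]
1 0 0.036 [-0.36  0.39  1.92  0.15  0.49 -1.89]
1 0 0.2 [-0.39  0.08  1.83  0.1   0.89 -1.86]
1 1.05 0.036 [-0.36  0.39  1.92  0.15  0.49 -0.84]
1 1.05 0.2 [-0.39  0.08  1.83  0.1   0.89 -0.81]
```

Run:
```python
from h import *
z=np.load("top.npz"); C,R=fit(z["im"],z["P"],np.array([.553,-.098,.1]),"top")
command_gripper(0.085,20)
r.reach(C+R[:,2]*.19,tool(R,-1.05))
im,d,P=pts("wrist"); cv2.imwrite("pics/w1.png",im[:,:,::-1])
C2,R2=fit(im,P,C,"wrist"); np.savez("sw.npz",C=C,R=R,C2=C2,R2=R2)
s=r.read_state();print(s["time_s"],s["contact_force"],s["torque"],s["joint_positions"])
```

```text
top C [ 0.55   -0.0993  0.0968] size [102.1 102.3] tilt 20.2 yaw -8.8 blade angle -1.089 top z p95 0.057 blade mean [0.0016 0.0014 0.0553] 253
wrist C [ 0.5516 -0.0974  0.0971] size [103.9 103.6] tilt 19.9 yaw -8.9 blade angle -1.095 top z p95 0.0567 blade mean [0.0002 0.0026 0.0554] 1077
2.85 [-0.18987693 -0.38714799 -0.36531512] [ 0.04377268  0.15528885 -0.01426183] [-0.38373123  0.09821126  1.84292206  0.10532269  0.86037271  0.23466349]
```

View pics/w1.png

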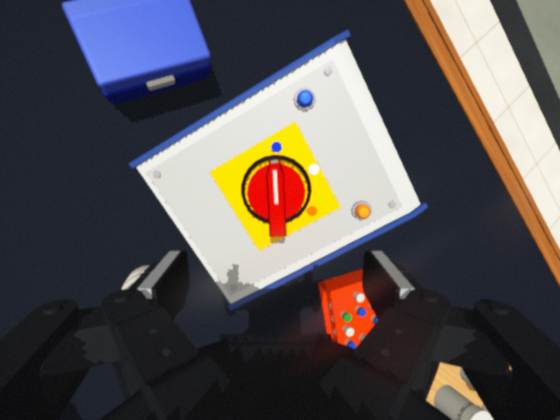

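The wrist view shows the blade at column 276, rows 155–240, pointing at the blue mark (277,147). The plate fits as a 104 mm square at 19.9° tilt, which matches. I now descend, grip lightly to check the centring, then loosen.

```bash
cat >> h.py <<'E'
try:
    _s=np.load("sw.npz"); C,R=_s["C2"],_s["R2"]; n=R[:,2]
except Exception: pass
def st(tag=""):
    s=r.read_state(); p=(np.array(s["eef_pos"])-C)@R; M=Ro.from_quat(s["eef_rot"]).as_matrix()
    x=R.T@M[:,0]
    print(tag,"t",round(s["time_s"],2),"p",(p*1000).round(1),"th",round(float(np.arctan2(-x[1],x[0])),3),"F(switch)",(R.T@s["contact_force"]).round(1),
      "M",(R.T@s["torque"]).round(2),"w",round(s["grip_width"]*1000,1),"gf",round(float(np.max(s["grip_force"])),1),flush=True)
    return s
E
python3 - <<'E'
from h import *
command_gripper(0.045,20)
q=tool(R,-1.07)
r.move_straight(C+n*.08,q,speed=.12); st("above")
print(r.move_straight(C+n*.046,q,speed=.06,max_force=8)); st("down")
command_gripper(0.0,20); st("grip")
im,d,P=pts("wrist"); cv2.imwrite("pics/w2.png",im[:,:,::-1]); np.save("d_up.npy",d)
command_gripper(0.020,20); st("loose")
E
```

```text
above t 4.39 p [ 0.4 -0.1 80.5] th -1.07 F(switch) [-0.3  0.5  0.6] M [0.04 0.19 0.03] w 45.1 gf 0.0
False
down t 5.11 p [-0.   0.  45.8] th -1.07 F(switch) [0.1 0.2 0.1] M [-0.04  0.18 -0.08] w 45.2 gf 0.0
grip t 5.47 p [ 0.1  0.1 46.4] th -1.07 F(switch) [-0.9  0.1  3.9] M [0.15 0.26 0.05] w 15.9 gf 22.3
loose t 5.74 p [ 0.  -0.1 46. ] th -1.07 F(switch) [-0.3  1.1  0.3] M [0.   0.17 0.06] w 20.0 gf 0.0
```

View pics/w2.png

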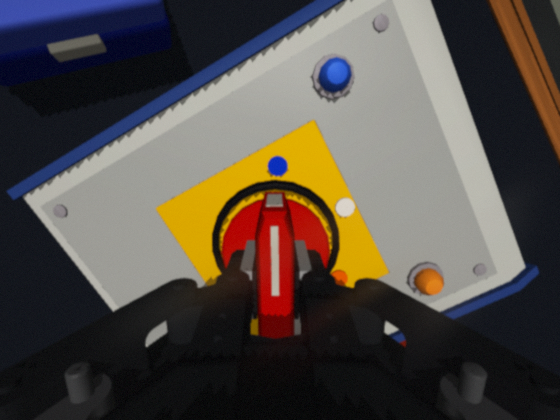

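The wrist view shows the blade at column 275, rows 195–335, centred between the pads. Width reads 15.9 mm and the side forces are negligible. Now I press with the fingertips on the skirt, turn to about -0.4, back off and sweep for the notch.

```bash
cat >> h.py <<'E'
def turn(dth,step=0.1):
    k=max(1,int(np.ceil(abs(dth)/step)))
    for _ in range(k):
        j=np.array(r.read_state()["joint_positions"]); j[5]+=dth/k; r.movej(j)
def press(F=22,zmin=.030):
    s=r.read_state(); p=(np.array(s["eef_pos"])-C)@R
    hit=r.move_straight(C+n*zmin,speed=.02,max_force=F); print("press hit",hit); return st("pressed")
E
python3 - <<'E'
from h import *
press(22)
j0=np.array(r.read_state()["joint_positions"])
turn(.15,.15); s=st("t1")
if abs((R.T@s["torque"])[2])<1.0:
    turn(.25,.25); st("t2")
    turn(.25,.25); st("t3")
im,d,P=pts("wrist"); cv2.imwrite("pics/w3.png",im[:,:,::-1])
E
```

```text
press hit True
pressed t 6.33 p [ 0.2 -0.1 35.8] th -1.07 F(switch) [-2.  -0.1 10.2] M [-0.05  0.43  0.04] w 20.2 gf 5.0
t1 t 6.59 p [ 0.6 -0.  36.3] th -0.92 F(switch) [-1.  -0.1 10. ] M [ 0.04  0.39 -0.11] w 19.9 gf 5.0
t2 t 6.94 p [ 0.5 -0.1 36.7] th -0.669 F(switch) [-1.5 -0.7  9.5] M [-0.05  0.46 -0.04] w 19.9 gf 4.6
t3 t 7.29 p [ 0.4 -0.  37. ] th -0.419 F(switch) [-2.6 -0.   8. ] M [-0.01  0.51 -0.08] w 20.1 gf 4.3
```

View pics/w3.png

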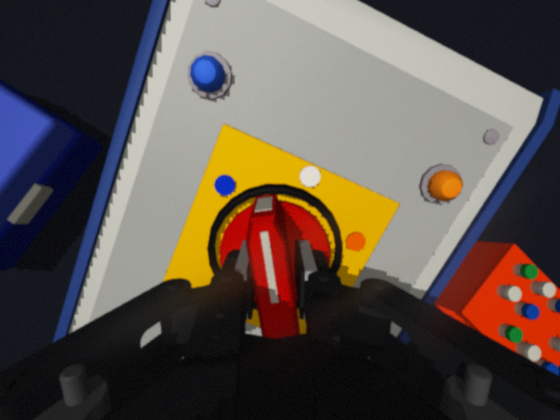

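The wrist view shows the blade turned partway: its tip is at (265,200), midway between the blue (225,185) and white (310,176) marks. It follows with the expected small lag. Now I lift the tips clear and sweep gently until it locks.

Run:
```python
from h import *
r.move_straight(C+n*.046,speed=.04); s=st("lift"); m0=(R.T@s["torque"])[2]
for i in range(26):
    j=np.array(r.read_state()["joint_positions"])
    if i==0: jt=j
    jt=jt.copy(); jt[5]+=.035; r.movej(jt); s=st(i)
    if abs((R.T@s["torque"])[2]-m0)>.45: print("LOCKED?"); break
```

```text
lift t 7.72 p [ 0.1 -0.  46.1] th -0.419 F(switch) [-0.4  0.9  0.8] M [-0.01  0.12  0.05] w 19.8 gf 0.0
0 t 7.97 p [-0.1  0.  45.9] th -0.385 F(switch) [-0.8 -1.   0.1] M [ 0.1   0.26 -0.04] w 19.6 gf 0.4
1 t 8.22 p [-0.2  0.1 46. ] th -0.35 F(switch) [-0.8  0.7  0.5] M [0.17 0.35 0.11] w 19.8 gf 3.4
2 t 8.47 p [-0.2  0.1 46. ] th -0.315 F(switch) [-1.2  1.3 -0.5] M [0.18 0.41 0.15] w 19.8 gf 3.7
3 t 8.72 p [-0.2  0.1 46. ] th -0.28 F(switch) [-2.2  2.  -1.8] M [0.32 0.45 0.1 ] w 19.7 gf 3.8
4 t 8.97 p [-0.2  0.1 46. ] th -0.245 F(switch) [-2.1  2.5 -0.7] M [0.33 0.52 0.1 ] w 20.2 gf 3.8
5 t 9.22 p [-0.2  0.1 46. ] th -0.21 F(switch) [-2.3  2.5 -0.4] M [0.42 0.58 0.11] w 19.8 gf 3.8
6 t 9.47 p [-0.1  0.1 46. ] th -0.175 F(switch) [-3.3  2.6 -0.7] M [0.46 0.66 0.12] w 20.2 gf 3.8
7 t 9.72 p [-0.1  0.1 46.1] th -0.14 F(switch) [-2.4  2.7 -0.4] M [0.44 0.72 0.1 ] w 20.3 gf 3.6
8 t 9.97 p [-0.1  0.  46.1] th -0.105 F(switch) [-4.1  3.4  0.6] M [0.58 0.75 0.07] w 20.2 gf 3.5
9 t 10.22 p [-0.1  0.1 46.1] th -0.07 F(switch) [-4.6  4.7  1. ] M [0.5  0.8  0.14] w 20.0 gf 3.5
10 t 10.47 p [-0.
[... 179 characters left out ...]

12 t 10.97 p [-0.1  0.1 46.2] th 0.035 F(switch) [-4.   3.5  2. ] M [0.59 0.86 0.04] w 19.9 gf 2.9
13 t 11.22 p [ 0.   0.1 46.3] th 0.07 F(switch) [-3.4  4.4  1.5] M [0.58 0.77 0.07] w 20.3 gf 2.6
14 t 11.47 p [ 0.8 -0.1 46.4] th 0.105 F(switch) [-2.   4.2 -0. ] M [0.44 0.43 0.04] w 20.0 gf 1.6
15 t 11.72 p [ 0.6  0.1 46.3] th 0.141 F(switch) [-2.5  4.3  2. ] M [0.71 0.5  0.07] w 19.9 gf 2.5
16 t 11.97 p [ 0.6  0.2 46.3] th 0.175 F(switch) [-2.6  4.6  2.5] M [0.82 0.51 0.15] w 19.9 gf 5.2
17 t 12.22 p [ 0.5  0.3 46.3] th 0.21 F(switch) [-2.1  5.3  3.1] M [0.89 0.5  0.39] w 20.1 gf 9.6
18 t 12.47 p [ 0.5  0.4 46.4] th 0.244 F(switch) [-2.6  6.3  1.6] M [0.97 0.51 0.53] w 19.9 gf 15.9
LOCKED?
```

Torque builds from step 16, so it appears locked. I open the fingers and check height and angle with the camera.

Run:
```python
from h import *
command_gripper(0.045,20); st("open")
r.move_straight(C+n*.11,speed=.12)
im,d,P=pts("wrist"); cv2.imwrite("pics/w4.png",im[:,:,::-1])
fit(im,P,C,"wrist"); 
hsv=cv2.cvtColor(im,cv2.COLOR_RGB2HSV); L=(P-C)@R
red=((hsv[:,:,0]<6)|(hsv[:,:,0]>172))&(hsv[:,:,1]>130)&(np.linalg.norm(L[:,:,:2],axis=2)<.03)
z=L[:,:,2][red]; print("blade top",np.median(z[z>.045]),"skirt",np.median(z[z<.03]))
st()
```

```text
open t 12.84 p [ 0.7 -0.5 46.2] th 0.246 F(switch) [-0.3 -0.8 -0.3] M [0.04 0.16 0.01] w 44.7 gf 0.0
wrist C [ 0.5502 -0.0963  0.0966] size [103.8 104.2] tilt 20.0 yaw -8.9 blade angle -0.012 top z p95 0.0566 blade mean [ 0.0032 -0.0001  0.0551] 2219
blade top 0.05580118090642247 skirt 0.01600417529097774
 t 13.57 p [ -0.5   0.  109.4] th 0.246 F(switch) [0.  0.5 0.4] M [-0.01  0.13 -0.  ] w 45.2 gf 0.0
```

View pics/w4.png

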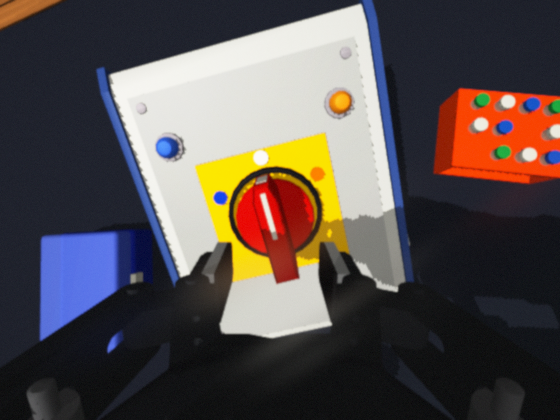

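The white line points to the white mark (261,157). The blade top is at 55.8 mm and the skirt at 16.0 mm, so the handle is up at about -0.01 and locked in the off notch. I let it rest, then go on.

Run:
```python
from h import *
r.hold(2.0)
q=tool(R,-0.012)
r.move_straight(C+n*.10,q,speed=.1); st("aligned")
r.move_straight(C+n*.046,q,speed=.06,max_force=8); st("down")
command_gripper(.0185,20); st("loose")
press(22)
j=np.array(r.read_state()["joint_positions"])
for i in range(5):
    j=j.copy(); j[5]+=.225; r.movej(j); s=st(i)
    if abs((R.T@s["torque"])[2])>1: print("STUCK"); break
else:
    r.move_straight(C+n*.046,speed=.04); st("lift")
    j=np.array(r.read_state()["joint_positions"])
    for i in range(6):
        j=j.copy(); j[5]+=.03; r.movej(j); s=st(i)
        if abs((R.T@s["torque"])[2])>.4: print("LOCKED?"); break
    command_gripper(0.045,20); st("open")
    r.move_straight(C+n*.11,speed=.12)
    im,d,P=pts("wrist"); cv2.imwrite("pics/w5.png",im[:,:,::-1])
    fit(im,P,C,"wrist")
    hsv=cv2.cvtColor(im,cv2.COLOR_RGB2HSV); L=(P-C)@R
    red=((hsv[:,:,0]<6)|(hsv[:,:,0]>172))&(hsv[:,:,1]>130)&(np.linalg.norm(L[:,:,:2],axis=2)<.03)
    z=L[:,:,2][red]; print("blade top",np.median(z[z>.045]),"skirt",np.median(z[z<.03]))
    st()
```

```text
aligned t 15.98 p [ -0.   0. 100.] th -0.009 F(switch) [ 0.8 -0.1  0.4] M [ 0.02  0.16 -0.03] w 45.0 gf 0.0
down t 17.03 p [ 0.2 -0.  46.3] th -0.012 F(switch) [-0.3  0.8  0.3] M [0.01 0.15 0.02] w 44.9 gf 0.0
loose t 17.41 p [ 0.1 -0.  46.2] th -0.012 F(switch) [-0.2 -0.3 -0.9] M [-0.02  0.12 -0.  ] w 18.6 gf 0.0
press hit True
pressed t 17.99 p [ 0.2 -0.1 35.9] th -0.012 F(switch) [-1.3  0.1 10. ] M [-0.07  0.44 -0.01] w 18.5 gf 4.9
0 t 18.32 p [ 0.4 -0.  36.4] th 0.213 F(switch) [-2.   0.2  9.5] M [ 0.03  0.43 -0.12] w 18.3 gf 4.8
1 t 18.64 p [ 0.5 -0.  36.4] th 0.438 F(switch) [-1.7  0.1  9.1] M [ 0.09  0.47 -0.12] w 18.6 gf 4.6
2 t 18.97 p [ 0.5 -0.  36.4] th 0.663 F(switch) [-0.8  0.3  9.7] M [ 0.14  0.38 -0.07] w 18.6 gf 4.7
3 t 19.29 p [ 0.5 -0.  36.4] th 0.888 F(switch) [-1.5 -0.1  8.8] M [ 0.09  0.4  -0.1 ] w 18.5 gf 4.7
4 t 19.62 p [ 0.4 -0.1 36.4] th 1.113 F(switch) [-1.1  0.1  9.3] M [-0.01  0.44 -0.1 ] w 18.5 gf 4.8
lift t 20.02 p [ 0.2  0.  45.9] th 1.113 F(switch) [1.9 1.1 0.6] M [ 0.08 -0.01 -0.01] w 18.6 gf 0.6
0 t 20.27 p [ 0.2  0.1 45.8] th 1.142 F(switch) [0.3 0.
[... 268 characters left out ...]
th 1.231 F(switch) [1.  1.4 0.5] M [ 0.22 -0.13  0.08] w 18.9 gf 1.7
4 t 21.27 p [ 0.1  0.1 45.9] th 1.261 F(switch) [ 1.9  1.2 -0.3] M [ 0.26 -0.14  0.16] w 18.2 gf 5.3
5 t 21.52 p [ 0.1  0.1 45.9] th 1.29 F(switch) [1.  2.2 0.1] M [ 0.33 -0.17  0.6 ] w 18.7 gf 15.7
LOCKED?
open t 21.89 p [-0.  -0.1 45.9] th 1.293 F(switch) [-0.2  0.6 -0.2] M [-0.03  0.18 -0.02] w 44.8 gf 0.0
wrist C [ 0.5505 -0.0948  0.0966] size [103.8 104.1] tilt 20.0 yaw -9.1 blade angle 1.139 top z p95 0.0566 blade mean [ 0.0017 -0.0032  0.0552] 2175
blade top 0.05585111262759163 skirt 0.016043814263322825
 t 22.62 p [-5.000e-01  1.000e-01  1.094e+02] th 1.293 F(switch) [-0.4 -0.1 -0.5] M [0.   0.16 0.02] w 44.9 gf 0.0
```

View pics/w5.png

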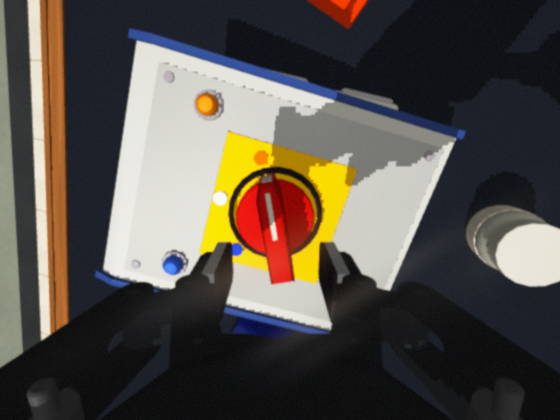

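The white line points to the orange mark (261,158). The blade top is at 55.9 mm and the skirt at 16.0 mm, so the handle is up and fully right. The robot is clear and the jar stands upright at (515,245).

Run:
```python
from h import *
r.move_straight(C+n*.16,speed=.15); st()
print(r.finish_job())
```

```text
t 23.11 p [ -0.3   0.  159.4] th 1.293 F(switch) [-0.2  0.5  0.1] M [0.06 0.16 0.02] w 45.3 gf 0.0
the job is handed in; nothing more can be done
None
```

The switch is on the standby feed: it sprang up at off, stayed up over 3 s, then sprang up fully right; the robot let go, kept away from the box, jar and rack, and handed in at about 23 s.

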